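# Load the stationery tray and slide it into its desk housing

### The arm

A 7-joint arm with a two-finger parallel gripper is mounted at the origin on the work surface; the furniture and walls round the work are solid. World frame = base frame: x ahead of the robot, y to its left, z up, the work surface at z = 0. Lengths are in m, angles in rad, forces in N, time in s.
With the tool pointing down it reaches from about 0.35 to 0.9 m from the base axis. Payload 8.1 kg.
Tool frame: the origin (TCP) lies midway between the tips of the shut fingers; the grasp point (between the pads) lies arm.grasp_offset behind it (arm.grasp_offset is the distance from the TCP to the grasp point, in m); z points along the fingers, y is the line along which they close (so a half turn about z gives the same grasp; the last joint's range is limited). The gripper opens to 92 mm and grips with 3 to 60 N. Pads are 19 mm wide; open, the fingers measure 130 mm over their backs; the gripper's body (75 mm by 190 mm) begins 47 mm behind the grasp point.
Start: joints at [-1.346, 0.434, 0.025, 1.573, -0.012, 1.134, -0.075], TCP at [0.201, 0.592, 0.227] pointing down, gripper open.
Joint ranges: [-2.62, 2.62], [-0.44, 2.09], [-1.27, 1.32], [0.08, 2.57], [-1.32, 4.46], [0.12, 2], [-2.74, 2.74]. Speed limits (rad/s): [2.22, 2.22, 3.01, 3.01, 3.14, 3.14, 3.14].

### API

Orientations are given as a rotation vector (axis times angle).
In Python, from cell import observe, imaging, arm gives the robot as it stands.
- The arm moves only by the tool apply_moves, never from a script. Its argument "commands" is a list of rows, each a list of 5 numbers: the opening in per cent of the stroke, from 0 (shut) to 100 (fully open), then the shift along the world's x, y, z in units of 0.06 m (1.0 is 0.06 m), then the turn about the world's z in units of 0.5 rad (1.0 is 0.5 rad). A call has 1 to 12 rows; each row shifts and turns the commanded pose from where the row before left it; what a row does not reach is not made up. A row lasts 1/8 s, in which the tool goes at most 62.5 mm and 10.7 degrees, less where a joint would pass 70% of its speed; a pose out of reach is approached as far as the arm can. A call with a number of a shift or a turn outside -1 to 1 is refused whole. A call with a gripper value outside its range is refused whole. The fingers move at their own pace and stop on an object; "newtons" is the grip in N (left out, the last holds). Time passes only in rows, so rows that do not move let the fingers close. It gives the time, the measured TCP pose, the force, the opening and the grip force at its end, in the units of the state.
- observe(): the state, without advancing time (a new reading comes with each control period).
- imaging.get_image(name): name is "scene" or "side" or "wrist"; returns (picture, depth): 384x512x3 uint8, red, green, blue; 384x512 float32, m along the optical axis (not along the pixel's ray), 0 where there is no reading.
- imaging.camera_params(name): a dict with "camera_matrix" (3x3 intrinsics, pixels), "origin" and "rotation" of the camera in the world; the wrist camera has in their place "tool_from_camera" (4x4, takes a point from camera to tool coordinates, whose origin is the TCP and whose axes are the flange's). Camera axes: x right, y up, looking along -z (the intrinsics and any distortion apply to the point x, -y, -z); pixel columns grow to the right and rows downward; lengths in m; the calibration is good to about 2 mm. A picture is of the moment at which its call begins: read the wrist's pose just before it. camera_params takes no time and is no camera call.
- arm.sign_off(): hands the job in; it is judged then, once.
The state is a dict: "clock": time; "joints": joint angles; "dq": joint speeds; "joint_efforts": joint torques, N m; "position": TCP position; "ee_rot": TCP orientation; "force": force on the tool from outside, world axes, zero at the start; "ft_torque": the same for the moment, N m; "width": opening from 0.0 (shut) to 1.0 (fully open); "gripper_force": force on a finger pad.
Only numpy, scipy, OpenCV 4.12 (cv2) and the standard library are available. Lean on these libraries where they do the work, as an engineer would, in place of code of your own. Each camera call takes 0.05 s, during which the arm holds its last target. There are 200 camera calls.

### The job

Tidy the desk: put the glue stick, the highlighter and the eraser (it starts on the housing's roof) into the open tray while it is out on the wooden riser board. Then slide the loaded tray, back edge first and its grip fin staying outside, fully home into the low metal housing, against its back stop so that the tray's front is flush with the roof's front edge. Do not tip the tray over or spill it, and leave the masking tape and the sticky notes where they are.

Things in the scene. Friction and masses are not known exactly. Their poses are not given: they have to be found in the camera images.
- tray: loose open grey plastic tray, 130 mm (x) by 190 mm (y), 28 mm high, walls and floor 4 mm, about 0.4 kg; origin at the centre of its underside, on the wooden riser board (a thin fixed board whose top is at z = 26 mm); z up. +x is its back, which enters the housing first; the grip fin is on its -x front
- tray_fin (a point): point to pinch on the tray's upright grip fin: on the tray's middle line, 90 mm in front of its origin (-x), 40 mm above the board; axes as the tray's. The fin is 12 mm thick along y, reaches from 65 to 106 mm in front of the origin and from 4 to 52 mm above the board; pinch from above, a finger on either y side
- housing: fixed low aluminium housing without floor (the tray runs on the board); origin on the board (z = 26 mm) at the centre of the tray's space, x from mouth (-66 mm) to back stop (inner face +66 mm), z up. 196 mm between the cheeks, 216 mm outside; roof 56 to 61 mm above the board. Two inner rails along the cheeks, 10 mm wide, underside 36 mm up. Home: tray's origin at x = 1, y = 0 mm, same axes
- housing_mouth (a point): middle of the housing's mouth at board level, 66 mm in front (-x) of its origin, axes as the housing's. Flared plates on both cheeks reach 22 mm further to the front and widen the mouth by about 5 mm a side
- glue_stick: glue stick lying flat, white with red cap, 26 mm thick, 100 mm long along its y; origin at the centre of its underside, z up; 35 g
- highlighter: stubby two-tone highlighter (pink and yellow) lying flat, 26 mm (x) by 72 mm (y) by 18 mm high; origin on its underside, 4 mm on its -y side of the middle, z up; 18 g
- eraser: eraser in a blue card sleeve lying flat, 22 mm (x) by 55 mm (y) by 12 mm high, at the start on the housing's roof (top 87 mm above the desk); origin at the centre of its underside, z up; 22 g
- masking_tape: bystander: roll of masking tape lying flat, 88 mm across, 24 mm high; origin at the centre of its underside
- note_pad: bystander: block of yellow sticky notes, 76 by 76 mm, 25 mm high; origin at the centre of its underside

How it is judged:
On the way:
1. the glue stick, the highlighter and the eraser all lie in the tray, let go, with the tray still outside the housing (x of glue_stick in the frame of tray between -0.062 and 0.062 m and y of glue_stick in the frame of tray between -0.091 and 0.091 m and z of glue_stick in the frame of tray between -0.005 and 0.045 m and x of highlighter in the frame of tray between -0.062 and 0.062 m and y of highlighter in the frame of tray between -0.091 and 0.091 m and z of highlighter in the frame of tray between -0.005 and 0.045 m and x of eraser in the frame of tray between -0.062 and 0.062 m and y of eraser in the frame of tray between -0.091 and 0.091 m and z of eraser in the frame of tray between -0.005 and 0.045 m and x of tray in the frame of housing below -0.11 m and contact force between the fingers and glue_stick below 0.1 N and contact force between the fingers and highlighter below 0.1 N and contact force between the fingers and eraser below 0.1 N), for 0.2 s.
At the end, for the whole second after the job is handed in: the tray is fully home in the housing (its back within 7 mm of the back stop, within 10 mm of centred, turned no more than 0.06 rad against the housing, flat on the board), with the glue stick, the highlighter and the eraser lying inside it, all released and at rest (x of glue_stick in the frame of tray between -0.062 and 0.062 m and y of glue_stick in the frame of tray between -0.091 and 0.091 m and z of glue_stick in the frame of tray between -0.005 and 0.045 m and x of highlighter in the frame of tray between -0.062 and 0.062 m and y of highlighter in the frame of tray between -0.091 and 0.091 m and z of highlighter in the frame of tray between -0.005 and 0.045 m and x of eraser in the frame of tray between -0.062 and 0.062 m and y of eraser in the frame of tray between -0.091 and 0.091 m and z of eraser in the frame of tray between -0.005 and 0.045 m and x of tray in the frame of housing above -0.006 m and horizontal distance between tray and housing below 0.01 m and angle between the x axis of tray and the x axis of housing, either way round below 0.06 rad and angle between tray's own z axis and vertical below 0.04 rad and height (world z) of tray below 0.032 m and linear speed of each of glue_stick, highlighter, eraser, tray below 0.02 m/s); the robot touches nothing.
It fails at once if the tray is tipped more than 20 degrees (angle between tray's own z axis and vertical above 0.35 rad).
It fails at once if the masking tape is moved more than 30 mm (distance of masking_tape from where it was at the start of the episode above 0.03 m).
It fails at once if the sticky notes are moved more than 30 mm (distance of note_pad from where it was at the start of the episode above 0.03 m).
It also fails if it takes over 72 s, if anything falls off the work surface, if the arm or the gripper's body presses on something with over 40 N, if the wrist force passes 120 N, or if a joint passes its speed limit or range.

## Working session

There is one attempt and no reset: what is moved stays moved. The work goes in short steps, Python scripts to look and compute and a tool call to move; the robot and the scene stay as the last step left them, time stands still between calls to the robot, and variables do not carry over. Pictures are saved under pics/ and viewed, at most 10 in all, crops included, and the job is handed in when it is done.

Besides the shell and the picture viewer there is one more tool, called after ">>>" by a JSON object that holds its "method" and its "body". apply_moves: Moves the arm, as the interface text tells. Its arguments: {"type":"object","properties":{"commands":{"type":"array"},"newtons":{"type":"number"}},"required":["commands"]}

```bash
mkdir -p pics; ls
cat > h.py <<'E'
import numpy as np, cv2
from cell import observe, imaging, arm
def grab(n):
    s=observe(); im,d=imaging.get_image(n); return s,im,d,imaging.camera_params(n)
def pose(p,s):
    if 'origin' in p: return np.array(p['rotation']),np.array(p['origin'])
    R=cv2.Rodrigues(np.array(s['ee_rot']))[0]; T=np.array(p['tool_from_camera'])
    return R@T[:3,:3], R@T[:3,3]+np.array(s['position'])
def cloud(d,p,s):
    K=np.array(p['camera_matrix']); R,o=pose(p,s)
    v,u=np.mgrid[:d.shape[0],:d.shape[1]]
    c=np.stack([(u-K[0,2])/K[0,0]*d,-(v-K[1,2])/K[1,1]*d,-d],-1)
    P=c@R.T+o; P[d<=0]=np.nan; return P
def ray(u,v,z,p,s=None):
    K=np.array(p['camera_matrix']); R,o=pose(p,s)
    r=R@np.array([(u-K[0,2])/K[0,0],-(v-K[1,2])/K[1,1],-1]); return o+r*(z-o[2])/r[2]
E
python3 - <<'E'
from h import *
for n in ['scene','side','wrist']:
    s,im,d,p=grab(n); cv2.imwrite(f'pics/{n}0.png',im[...,::-1]); np.savez(f'{n}0.npz',im=im,d=d,P=cloud(d,p,s))
    print(n,{k:np.round(v,3).tolist() if not isinstance(v,str) else v for k,v in p.items()})
    
print(s, arm.grasp_offset)
a=cv2.imread('pics/scene0.png');b=cv2.imread('pics/side0.png')
E
```

```text
picsTraceback (most recent call last):
  File "<stdin>", line 3, in <module>
  File "h.py", line 13, in cloud
    P=c@R.T+o; P[d<=0]=np.nan; return P
      ~~~~~^~
ValueError: operands could not be broadcast together with shapes (384,512) (3,)
```

```bash
sed -i "s/return np.array(p\['rotation'\]),/return cv2.Rodrigues(np.array(p['rotation'],float))[0],/" h.py
python3 - <<'E'
from h import *
for n in ['scene','side','wrist']:
    s,im,d,p=grab(n); cv2.imwrite(f'pics/{n}0.png',im[...,::-1]); np.savez(f'{n}0.npz',im=im,d=d,P=cloud(d,p,s))
    print(n,{k:np.round(v,3).tolist() if not isinstance(v,str) else v for k,v in p.items()})
print(s, arm.grasp_offset)
E
```

```text
scene {'camera_matrix': [[393.498, 0.0, 253.776], [0.0, 393.498, 195.525], [0.0, 0.0, 1.0]], 'origin': [0.002, 0.975, 0.609], 'rotation': [0.379, -1.379, -2.255]}
side {'camera_matrix': [[373.576, 0.0, 258.063], [0.0, 373.576, 199.656], [0.0, 0.0, 1.0]], 'origin': [0.902, 0.372, 0.973], 'rotation': [0.256, 0.533, 2.145]}
wrist {'camera_matrix': [[287.533, 0.0, 256.355], [0.0, 287.533, 188.952], [0.0, 0.0, 1.0]], 'tool_from_camera': [[0.001, 0.956, 0.293, 0.08], [1.0, -0.0, -0.001, 0.0], [-0.001, 0.293, -0.956, -0.158], [0.0, 0.0, 0.0, 1.0]]}
{'clock': 0.15, 'joints': array([-1.34561609,  0.43504869,  0.02499541,  1.57385695, -0.01158684,
        1.13402648, -0.075091  ]), 'dq': array([ 0.00183587, -0.00271472, -0.00175008, -0.00328095,  0.00183688,
        0.00051456, -0.00115263]), 'joint_efforts': array([ 1.95304805e-03, -6.68263507e+01,  9.86023843e-01, -3.14696610e+01,
       -6.04701997e-02,  3.94182291e-02,  9.24044389e-05]), 'position': array([0.20115085, 0.59134226, 0.22614641]), 'ee_rot': array([-5.1267655e-01, -3.0994113e+00,  1.8738682e-03]), 'force': array([-0.0952481 , -1.40511917,  0.16435057]), 'ft_torque': array([ 0.00342633,  0.0117871 , -0.00982326]), 'gripper_force': 0.0, 'width': 1.0013022745879279} 0.0188
```

View pics/scene0.png

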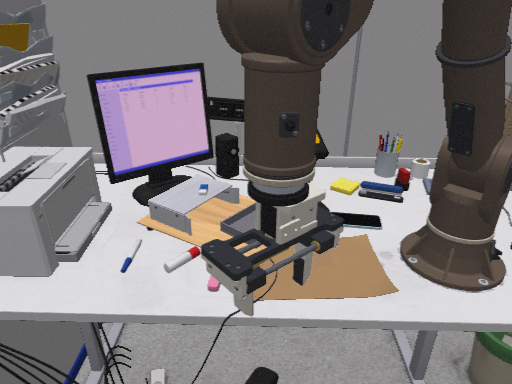

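View pics/side0.png

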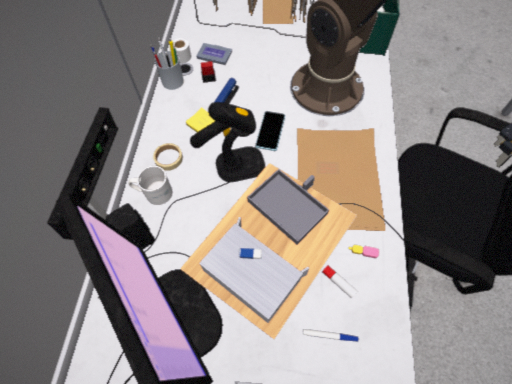

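Run:
```python
from h import *
for n in ['scene','side']:
    p=imaging.camera_params(n);R,o=pose(p,None);K=np.array(p['camera_matrix'])
    for q in [(0,0,0),(.2,.59,.227),(.5,0,0),(.5,.3,0)]:
        c=R.T@(np.array(q)-o); print(n,q,K[0,2]+K[0,0]*c[0]/-c[2],K[1,2]-K[1,1]*c[1]/-c[2])
z=np.load('side0.npz');im=z['im'];P=z['P']
for u,v in [(287,205),(327,90),(168,157),(205,122),(240,130),(235,165),(250,254),(365,251),(338,281),(205,282),(308,183),(228,225),(210,262),(300,281),(271,325),(355,210),(185,268),(265,165)]: print(u,v,im[v,u],P[v,u].round(3))
```

```text
scene (0, 0, 0) 449.09691252530615 259.3284981308443
scene (0.2, 0.59, 0.227) 274.2371578383004 295.8808832404385
scene (0.5, 0, 0) 278.721957449738 209.01776061669602
scene (0.5, 0.3, 0) 223.97118210119206 256.71441342231736
side (0, 0, 0) 326.92980318781207 86.98341386285317
side (0.2, 0.59, 0.227) 517.5897333786736 178.6622855749999
side (0.5, 0, 0) 239.99129421829448 189.0562393854178
side (0.5, 0.3, 0) 326.47987523821416 244.2907653330606
287 205 [142 137 148] [0.477 0.151 0.031]
327 90 [67 53 49] [0.072 0.032 0.066]
168 157 [232 231 235] [ 0.541 -0.252  0.002]
205 122 [245 235 100] [ 0.375 -0.236  0.018]
240 130 [27 25 25] [ 0.432 -0.04   0.181]
235 165 [18 22 17] [ 0.454 -0.052  0.028]
250 254 [ 44  84 164] [0.672 0.168 0.099]
365 251 [239 143 187] [0.464 0.395 0.02 ]
338 281 [236 234 237] [0.58  0.378 0.027]
205 282 [231 184 126] [0.781 0.103 0.028]
308 183 [91 87 95] [0.408 0.171 0.079]
228 225 [233 185 126] [0.621 0.052 0.027]
210 262 [216 213 222] [0.743 0.098 0.089]
300 281 [219 173 126] [0.637 0.299 0.029]
271 325 [234 187 128] [0.769 0.301 0.026]
355 210 [199 157 110] [0.362 0.312 0.001]
185 268 [233 184 127] [0.783 0.036 0.026]
265 165 [175 167 169] [0.391 0.014 0.007]
```

View pics/wrist0.png

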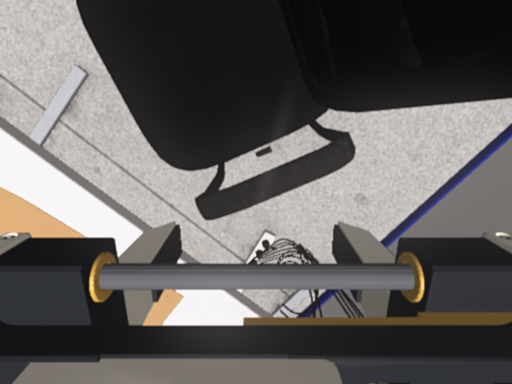

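```bash
cat > seg.py <<'E'
from h import *
def rect(pts,name,show=True):
    r=cv2.minAreaRect(pts[:,:2].astype(np.float32)*1000)
    b=cv2.boxPoints(r); 
    # long axis dir
    e=[b[1]-b[0],b[2]-b[1]]; l=max(e,key=np.linalg.norm)
    a=np.arctan2(l[1],l[0])
    if show: print(name,len(pts),'c',np.round(r[0],1),'size',np.round(r[1],1),'long axis ang %.3f'%a,'z %.3f'%np.median(pts[:,2]))
    return r,a
def seg(im,P,d=None):
    hsv=cv2.cvtColor(im,cv2.COLOR_RGB2HSV).astype(int);H,S,V=hsv[...,0],hsv[...,1],hsv[...,2]
    x,y,z=P[...,0],P[...,1],P[...,2]
    def box(x0,x1,y0,y1,z0,z1): return (x>x0)&(x<x1)&(y>y0)&(y<y1)&(z>z0)&(z<z1)
    def big(m):
        n,l,st,_=cv2.connectedComponentsWithStats(m.astype(np.uint8),connectivity=8)
        return l==1+np.argmax(st[1:,4])
    M={}
    M['roof']=big(box(.5,.9,0,.4,.082,.093))
    M['trayrim']=box(.35,.65,0,.3,.045,.06)&(S<60)
    M['fin']=box(.35,.5,.1,.25,.066,.09)&(S<60)
    M['glue']=big(box(.45,.75,.3,.5,.008,.05)&~((H>8)&(H<30)&(S>50)&(z<.035)))
    M['hl']=big(box(.38,.55,.33,.5,.006,.05)&(S>60))
    M['pink']=M['hl']&((H>140));M['yel']=M['hl']&(H<40)
    M['eraser']=big(box(.5,.8,0,.4,.092,.11))
    M['blue']=M['eraser']&(H>100)&(H<130)&(S>120)
    M['board']=box(.3,.95,-.1,.5,.02,.032)&(H>8)&(H<25)&(S>70)
    return M
if __name__=='__main__':
    z=np.load('side0.npz');im,P=z['im'],z['P'];M=seg(im,P)
    for k,m in M.items():
        if m.sum()>3: r=rect(P[m],k); print('   box',cv2.boxPoints(r[0]).round(0).tolist(), 'zmax %.3f'%np.percentile(P[m][:,2],98), 'mean',P[m].mean(0).round(4))
    s=observe();print('toolR',cv2.Rodrigues(np.array(s['ee_rot']))[0].round(3).tolist())
    o=im.copy()
    for i,(k,m) in enumerate(M.items()):
        if k!='board': o[m]=[(255,0,0),(0,255,0),(0,0,255),(255,255,0),(255,0,255),(0,255,255)][i%6]
    cv2.imwrite('pics/seg0.png',cv2.resize(np.hstack([o[140:340,170:400],im[140:340,170:400]]),None,fx=1.7,fy=1.7,interpolation=0)[...,::-1])
E
python3 seg.py
```

```text
roof 4667 c [685.7 188.4] size [221.5 159.5] long axis ang 1.534 z 0.088
   box [[602.0, 81.0], [761.0, 75.0], [770.0, 296.0], [610.0, 302.0]] zmax 0.091 mean [0.6994 0.193  0.0882]
trayrim 510 c [507.2 186.6] size [261.4 237.3] long axis ang 1.418 z 0.053
   box [[370.0, 75.0], [605.0, 39.0], [644.0, 298.0], [410.0, 334.0]] zmax 0.058 mean [0.4832 0.1558 0.0526]
fin 69 c [398.2 167.7] size [12.2 39.1] long axis ang -0.114 z 0.077
   box [[378.0, 164.0], [417.0, 159.0], [418.0, 172.0], [379.0, 176.0]] zmax 0.081 mean [0.4006 0.1676 0.076 ]
glue 394 c [573.7 380.3] size [98.9 26.2] long axis ang 1.421 z 0.024
   box [[553.0, 333.0], [579.0, 329.0], [594.0, 427.0], [568.0, 431.0]] zmax 0.029 mean [0.5761 0.3809 0.0235]
hl 245 c [463.  390.6] size [24.6 76.6] long axis ang -1.126 z 0.018
   box [[435.0, 420.0], [468.0, 351.0], [491.0, 361.0], [458.0, 430.0]] zmax 0.022 mean [0.4621 0.3946 0.0173]
pink 148 c [455.1 407.2] size [24.6 39.8] long axis ang -1.126 z 0.019
   box [[435.0, 420.0], [453.0, 384.0], [475.0, 395.0], [458.0, 430.0]] zmax 0.022 mean [0.4566 0.408  0.0178]
yel 97 c [470.  371.8] size [21.6 36.7] long axis ang -1.167 z 0.017
   box [[453.0, 384.0], [467.0, 351.0], [487.0, 359.0], [473.0, 393.0]] zmax 0.021 mean [0.4705 0.3742 0.0166]
eraser 214 c [666.8 164.8] size [28.5 54.6] long axis ang -0.990 z 0.100
   box [[640.0, 180.0], [670.0, 134.0], [694.0, 150.0], [664.0, 195.0]] zmax 0.103 mean [0.6695 0.1668 0.0997]
blue 108 c [675. 159.] size [20.7 29.5] long axis ang -0.990 z 0.100
   box [[658.0, 166.0], [674.0, 141.0], [692.0, 152.0], [676.0, 177.0]] zmax 0.104 mean [0.6752 0.16   0.1001]
board 6994 c [585.9 149.2] size [461.8 420.8] long axis ang 1.515 z 0.027
   box [[363.0, -70.0], [783.0, -93.0], [809.0, 368.0], [389.0, 391.0]] zmax 0.031 mean [0.5987 0.195  0.0273]
toolR [[-0.947, 0.322, -0.0], [0.322, 0.947, -0.001], [-0.0, -0.001, -1.0]]
```

View pics/seg0.png

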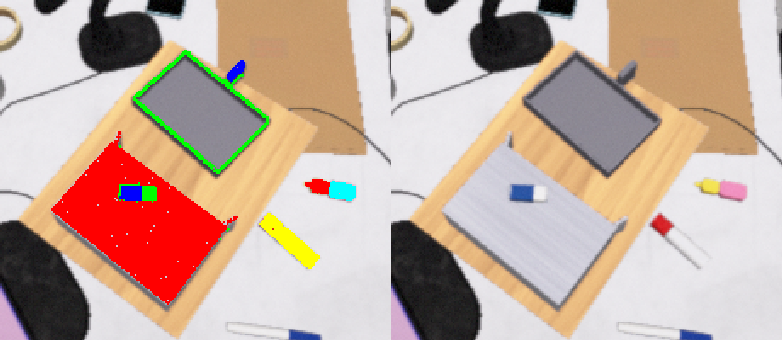

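>>> {"method": "apply_moves", "body": {"commands": [[100, 0.55, -0.42, -0.2, -0.2], [100, 0.55, -0.42, -0.2, -0.2], [100, 0.55, -0.42, -0.2, -0.2], [100, 0.55, -0.42, -0.2, -0.2], [100, 0.55, -0.42, -0.2, -0.2], [100, 0.55, -0.42, -0.2, -0.2], [100, 0.55, -0.42, -0.2, -0.2], [100, 0.55, -0.42, -0.2, -0.2], [100, 0, 0, 0, 0]], "newtons": 15}}

```text
clock: 1.32
position: [0.468, 0.3862, 0.1298]
ee_rot: [1.688, 2.647, -0.003]
force: [-0.9, 0.6, 0.4]
width: 0.998
gripper_force: 0.0
```

Run:
```python
from seg import *
z=np.load('side0.npz');im,P=z['im'],z['P'];M=seg(im,P)
# tray from rim near
T=P[M['trayrim']];T=T[(T[:,0]<.59)&(np.hypot(T[:,0]-.483,T[:,1]-.155)<.14)]
m=M['trayrim']&(np.hypot(P[...,0]-.483,P[...,1]-.155)<.14)&(P[...,2]>.049)&(P[...,0]>.405)
m=cv2.morphologyEx(m.astype(np.uint8),cv2.MORPH_CLOSE,np.ones((3,3)));n,l,st,_=cv2.connectedComponentsWithStats(m,connectivity=8)
m=l==1+np.argmax(st[1:,4]);Q=P[m];Q=Q[Q[:,2]>.049];r,a=rect(Q,'tray');print(cv2.boxPoints(r))
# ray-based: corners of rim contour on z=.054
p=imaging.camera_params('side')
def lineangle(pts): v=cv2.fitLine(pts[:,:2].astype(np.float32),cv2.DIST_HUBER,0,.01,.01).ravel(); return v
# housing roof: boundary pixels -> ray onto z=.087
roof=cv2.morphologyEx((M['roof']|M['eraser']).astype(np.uint8),cv2.MORPH_CLOSE,np.ones((5,5)))
for nm,mask,h in [('roof',roof,.087),('tray',m.astype(np.uint8),.054)]:
    c=max(cv2.findContours(mask,0,1)[0],key=cv2.contourArea)[:,0]
    W=np.array([ray(u,v,h,p)[:2] for u,v in c])
    for th0 in [0]:
        # iterate in frame rotated by yaw estimate
        yaw=(a-np.pi/2) if abs(a-np.pi/2)<.5 else a
        for it in range(3):
            R=np.array([[np.cos(yaw),np.sin(yaw)],[-np.sin(yaw),np.cos(yaw)]]);F=W@R.T
            lo,hi=F.min(0),F.max(0);out=[]
            for ax in (0,1):
                o=1-ax
                for side in (0,1):
                    e=lo[ax] if side==0 else hi[ax]
                    if nm=='roof' and ax==0 and side==0:
                        k=(F[:,1]>lo[1]+.03)&(F[:,1]<hi[1]-.03)&(F[:,0]<lo[0]+.05)
                    elif ax==0: k=(np.abs(F[:,0]-e)<.008)&(F[:,1]>lo[1]+.03)&(F[:,1]<hi[1]-.03)
                    else: k=(np.abs(F[:,1]-e)<.01)&(F[:,0]>lo[0]+.045)&(F[:,0]<hi[0]-.02)
                    v=lineangle(W[k]); ang=np.arctan2(v[1],v[0])-(np.pi/2 if ax==0 else 0); ang=(ang+np.pi/2)%np.pi-np.pi/2
                    out.append((ax,side,k.sum(),ang,np.median(F[k][:,ax])))
            yaw=np.average([o[3] for o in out],weights=[o[2]for o in out])
        x=[(o[4]) for o in out]; print(nm,'yaw %.4f'%yaw,[(o[0],o[1],o[2],round(o[3],3),round(o[4],4)) for o in out])
        print('  sizes',x[1]-x[0],x[3]-x[2],'centre',R.T@np.array([(x[0]+x[1])/2,(x[2]+x[3])/2]))
F=P[M['fin']];print('fin top',F[F[:,2]>.07].mean(0))
k=(P[...,2]>.06)&(P[...,1]>-.1)&(P[...,1]<.3)&(P[...,0]>.3)&(P[...,0]<.62)&~M['fin']&~M['trayrim']&~M['roof'];q=P[k]
print('lamp',q.min(0),q.max(0),q[np.argmax(q[:,1])]); 
k=(P[...,2]>.09)&(P[...,1]>-.1)&(P[...,1]<.3)&(P[...,0]>.55)&(P[...,0]<.95)&~M['roof']&~M['eraser'];q=P[k];print('monitor nearest',q[np.argmin(q[:,0])],q[np.argmax(q[:,1])])
# wrist check of highlighter
s,im,d,p=grab('wrist');Pw=cloud(d,p,s);hsv=cv2.cvtColor(im,cv2.COLOR_RGB2HSV);m=(hsv[...,1]>70)&(Pw[...,2]>.006)&(Pw[...,2]<.04)&(np.hypot(Pw[...,0]-.463,Pw[...,1]-.391)<.06)
if m.sum()>20: rect(Pw[m],'hl wrist'); print(Pw[m].mean(0))
print(s['position'],cv2.Rodrigues(np.array(s['ee_rot']))[0].round(3).tolist(),s['clock'])
```

```text
tray 403 c [476.1 155.2] size [189.9 140.9] long axis ang 1.418 z 0.054
[[392.06717  72.0454 ]
 [531.2822   50.63436]
 [560.1566  238.376  ]
 [420.94153 259.78705]]
roof yaw -0.0442 [(0, 0, np.int64(51), np.float32(-0.043), np.float64(0.619)), (0, 1, np.int64(56), np.float32(-0.044), np.float64(0.7554)), (1, 0, np.int64(28), np.float32(-0.046), np.float64(0.1114)), (1, 1, np.int64(31), np.float32(-0.045), np.float64(0.3256))]
  sizes 0.13633991990602978 0.21423788193100923 centre [0.69621624 0.1878432 ]
tray yaw -0.1220 [(0, 0, np.int64(7), np.float32(0.199), np.float64(0.3895)), (0, 1, np.int64(39), np.float32(-0.153), np.float64(0.5234)), (1, 0, np.int64(20), np.float32(-0.14), np.float64(0.1177)), (1, 1, np.int64(22), np.float32(-0.153), np.float64(0.306))]
  sizes 0.13394646349617756 0.1883528534866921 centre [0.47881921 0.15475217]
fin top [0.40003837 0.16722902 0.07739338]
lamp [ 0.37686577 -0.09981282  0.06010881] [0.61748487 0.29737629 0.28063736] [0.61620214 0.29737629 0.08197563]
monitor nearest [0.66534018 0.21780133 0.09304858] [0.94629011 0.27094037 0.09317665]
hl wrist 1696 c [460.3 391.8] size [24.6 80.2] long axis ang -1.157 z 0.017
[0.45753108 0.39766855 0.01658675]
[0.46804852 0.3862361  0.12975745] [[-0.422, 0.907, 0.001], [0.907, 0.422, -0.003], [-0.003, -0.001, -1.0]] 1.325
```

>>> {"method": "apply_moves", "body": {"commands": [[100, -0.1, 0.08, -0.5, 0], [100, 0, 0, -0.7, 0], [100, 0, 0, -0.5, 0], [100, 0, 0, -0.25, 0], [100, 0, 0, -0.14, 0], [100, 0, 0, 0, 0], [0, 0, 0, 0, 0], [0, 0, 0, 0, 0], [0, 0, 0, 0, 0], [0, 0, 0, 0, 0], [0, 0, 0, 0, 0], [0, 0, 0, 0, 0]], "newtons": 15}}

```text
clock: 2.88
position: [0.4592, 0.3949, 0.0053]
ee_rot: [1.679, 2.655, -0.0]
force: [0.7, 0.4, 0.6]
width: 0.395
gripper_force: 0.0
```

>>> {"method": "apply_moves", "body": {"commands": [[0, 0, 0, 0, 0], [0, 0, 0, 0, 0], [0, 0, 0, 0, 0], [0, 0, 0, 0.7, 0], [0, 0, 0, 0.7, 0], [0, 0, 0, 0, 0]]}}

```text
clock: 3.62
position: [0.4611, 0.3964, 0.0927]
ee_rot: [1.679, 2.654, 0.009]
force: [0.6, 0.6, -0.4]
width: 0.268
gripper_force: 14.9
```

Run:
```python
from seg import *
z=np.load('side0.npz');im,P=z['im'],z['P']
k=(P[...,2]>.09)&(P[...,1]>-.15)&(P[...,1]<.3)&(P[...,0]>.3)&(P[...,0]<.6);q=P[k]
i=np.argsort(-q[:,1])[:3];print(q.min(0),q.max(0),q[i])
```

```text
[ 0.37784381 -0.14142142  0.09082761] [0.5333411  0.00192022 0.28063736] [[4.20418902e-01 1.92022203e-03 1.99550970e-01]
 [4.13856618e-01 4.28705828e-04 2.03990540e-01]
 [4.18114780e-01 2.47172731e-04 2.00049187e-01]]
```

>>> {"method": "apply_moves", "body": {"commands": [[0, 0.03, -0.5, 0.1, -0.2], [0, 0.03, -0.55, 0, -0.2], [0, 0.03, -0.55, 0, -0.2], [0, 0.03, -0.55, 0, -0.2], [0, 0.03, -0.55, 0, -0.2], [0, 0.02, -0.5, 0, -0.2], [0, 0, 0, -0.3, 0], [0, 0, 0, 0, 0]]}}

```text
clock: 4.62
position: [0.4688, 0.2018, 0.0765]
ee_rot: [-2.391, -2.037, 0.003]
force: [-0.0, -1.2, -0.1]
width: 0.273
gripper_force: 14.9
```

Run:
```python
from h import *
s,im,d,p=grab('side');cv2.imwrite('pics/s1.png',im[120:320,180:420,::-1])
print(s['position'],np.round(cv2.Rodrigues(np.array(s['ee_rot']))[0],3).tolist())
s,im,d,p=grab('wrist');cv2.imwrite('pics/w1.png',im[...,::-1])
a=cv2.resize(cv2.imread('pics/s1.png'),(460,384));cv2.imwrite('pics/c1.png',np.hstack([a,cv2.resize(cv2.imread('pics/w1.png'),(340,384))]))
```

```text
[0.46877061 0.20178357 0.07650217] [[0.159, 0.987, -0.002], [0.987, -0.159, -0.001], [-0.001, -0.002, -1.0]]
```

View pics/c1.png

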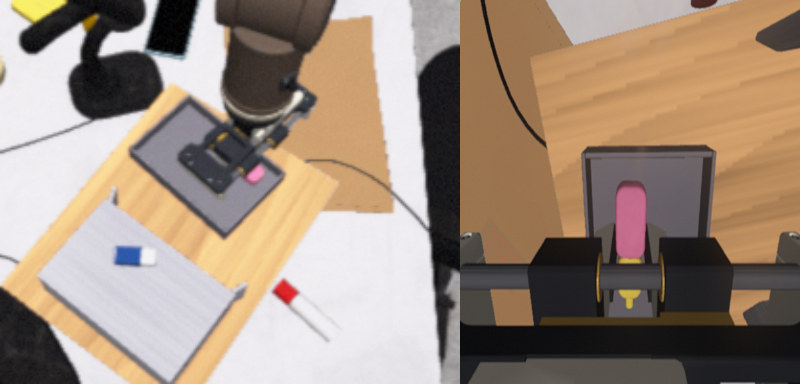

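>>> {"method": "apply_moves", "body": {"commands": [[0, 0, 0, -0.35, 0], [0, 0, 0, -0.28, 0], [0, 0, 0, 0, 0], [38, 0, 0, 0, 0], [38, 0, 0, 0, 0], [38, 0, 0, 0, 0], [38, 0, 0, 0.5, 0], [38, 0, 0, 0.7, 0], [38, 0, 0, 0, 0]]}}

```text
clock: 5.85
position: [0.4714, 0.2038, 0.1144]
ee_rot: [2.388, 2.04, 0.009]
force: [-0.4, -1.0, -1.0]
width: 0.377
gripper_force: 0.0
```

Run:
```python
from seg import *
s,im,d,p=grab('wrist');P=cloud(d,p,s);hsv=cv2.cvtColor(im,cv2.COLOR_RGB2HSV).astype(int)
m=((hsv[...,0]>140)|(hsv[...,0]<35)&(hsv[...,0]>22))&(hsv[...,1]>80)&(P[...,2]<.07)&(np.hypot(P[...,0]-.47,P[...,1]-.2)<.06)
rect(P[m],'hl'); print(s['position'],P[m].mean(0))
```

```text
hl 2260 c [467.2 195.9] size [88.4 26.6] long axis ang 1.396 z 0.047
[0.47141744 0.20380723 0.11439835] [0.4694809  0.20774789 0.04645255]
```

>>> {"method": "apply_moves", "body": {"commands": [[38, 0.34, 0.59, 0, 0], [60, 0.34, 0.59, 0, 0], [100, 0.34, 0.59, 0, 0], [100, 0.34, 0.59, 0, 0], [100, 0.35, 0.58, 0, 0], [100, 0, 0, -0.3, 0], [100, 0, 0, 0, 0]]}}

```text
clock: 6.78
position: [0.5702, 0.3777, 0.0905]
ee_rot: [-2.389, -2.04, 0.009]
force: [-0.2, -0.3, 0.4]
width: 0.974
gripper_force: 0.0
```

Run:
```python
from seg import *
s,im,d,p=grab('wrist');P=cloud(d,p,s)
m=(P[...,2]>.008)&(P[...,2]<.04)&(P[...,1]>.31)&(np.hypot(P[...,0]-.574,P[...,1]-.38)<.065)
rect(P[m],'glue'); print(s['position'],np.round(cv2.Rodrigues(np.array(s['ee_rot']))[0],3).tolist(),P[m].mean(0))
```

```text
glue 3998 c [581.6 374.2] size [110.7  71.2] long axis ang 1.413 z 0.023
[0.57023718 0.37771156 0.09049888] [[0.157, 0.988, -0.004], [0.988, -0.157, -0.004], [-0.004, -0.004, -1.0]] [0.57404515 0.37645013 0.0225683 ]
```

>>> {"method": "apply_moves", "body": {"commands": [[100, 0.07, 0.04, -0.5, 0], [100, 0, 0, -0.5, 0], [100, 0, 0, -0.3, 0], [100, 0, 0, -0.11, 0], [0, 0, 0, 0, 0], [0, 0, 0, 0, 0], [0, 0, 0, 0, 0], [0, 0, 0, 0, 0], [0, 0, 0, 0, 0], [0, 0, 0, 0, 0], [0, 0, 0, 0, 0], [0, 0, 0, 0, 0]]}}

```text
clock: 8.32
position: [0.5762, 0.3817, 0.0089]
ee_rot: [2.389, 2.04, -0.0]
force: [1.1, -0.3, -0.4]
width: 0.275
gripper_force: 15.0
```

>>> {"method": "apply_moves", "body": {"commands": [[0, 0, 0, 0, 0], [0, 0, 0, 0, 0], [0, 0, 0, 0.7, 0], [0, 0, 0, 0.7, 0], [0, 0, 0, 0.3, 0], [0, 0, 0, 0, 0]]}}

```text
clock: 9.07
position: [0.5768, 0.3821, 0.1119]
ee_rot: [2.389, 2.04, 0.003]
force: [0.6, -0.7, -0.8]
width: 0.277
gripper_force: 15.0
```

>>> {"method": "apply_moves", "body": {"commands": [[0, -0.18, -0.58, 0, 0], [0, -0.18, -0.58, 0, 0], [0, -0.18, -0.58, 0, 0], [0, -0.18, -0.58, 0, 0], [0, -0.18, -0.59, 0, 0], [0, -0.18, -0.59, 0, 0], [0, -0.18, -0.6, 0, 0], [0, 0, 0, -0.3, 0], [0, 0, 0, 0, 0]]}}

```text
clock: 10.2
position: [0.4988, 0.135, 0.0909]
ee_rot: [-2.388, -2.039, 0.007]
force: [-0.2, 0.5, -0.3]
width: 0.275
gripper_force: 15.0
```

Run:
```python
from h import *
s,im,d,p=grab('wrist');cv2.imwrite('pics/w2.png',im[...,::-1]);P=cloud(d,p,s)
print(s['position'])
m=(P[...,2]>.05)&(P[...,2]<.058)&(P[...,1]>.1)
print(m.sum())
```

```text
[0.49879264 0.13501228 0.09093006]
4395
```

View pics/w2.png

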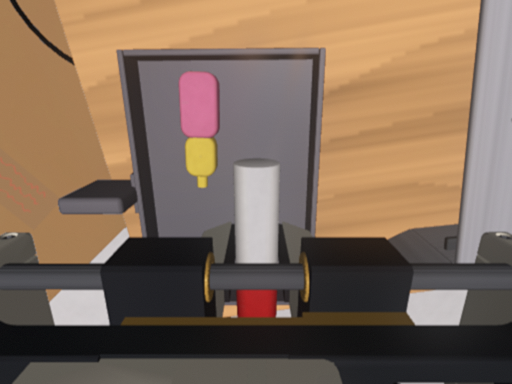

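>>> {"method": "apply_moves", "body": {"commands": [[0, 0, 0, -0.4, 0], [0, 0, 0, -0.3, 0], [0, 0, 0, -0.11, 0], [0, 0, 0, 0, 0], [37, 0, 0, 0, 0], [37, 0, 0, 0, 0], [37, 0, 0, 0, 0], [37, 0, 0, 0.5, 0], [37, 0, 0, 0.7, 0], [37, 0, 0, 0.6, 0], [37, 0, 0, 0.2, 0]]}}

```text
clock: 11.62
position: [0.5017, 0.136, 0.1665]
ee_rot: [2.388, 2.04, 0.005]
force: [-0.0, -0.4, -0.2]
width: 0.369
gripper_force: 0.0
```

Run:
```python
from seg import *
s,im,d,p=grab('side');P=cloud(d,p,s);cv2.imwrite('pics/s2.png',im[...,::-1])
m=(P[...,2]>.092)&(P[...,2]<.11)&(np.hypot(P[...,0]-.669,P[...,1]-.166)<.06);r,a=rect(P[m],'er')
m=(P[...,2]>.0965)&(P[...,2]<.11)&(np.hypot(P[...,0]-.669,P[...,1]-.166)<.06);r,a=rect(P[m],'er');print(cv2.boxPoints(r))
hsv=cv2.cvtColor(im,cv2.COLOR_RGB2HSV).astype(int);b=m&(hsv[...,1]>120)&(hsv[...,0]>100)&(hsv[...,0]<130);w=m&~b
print(P[m].mean(0),P[b].mean(0),P[w].mean(0)); 
dlt=P[w].mean(0)-P[b].mean(0);print('axis',np.arctan2(dlt[1],dlt[0]))
print(s['position'],s['joints'])
```

```text
er 219 c [679.1 157.2] size [61.4 90. ] long axis ang -0.272 z 0.100
er 198 c [668.9 166.2] size [23.3 54. ] long axis ang -0.954 z 0.100
[[643.8045  181.47517]
 [675.04584 137.43227]
 [694.04083 150.90614]
 [662.7995  194.94905]]
[0.66902366 0.16652546 0.10025982] [0.67468083 0.15978366 0.10055365] [0.6631332  0.17354527 0.09995388]
axis 2.2689394352610552
[0.50170471 0.13600095 0.16647081] [-0.74051941  0.34250643  0.48569954  1.93756294 -0.20154861  0.90501578
 -0.31124062]
```

Run:
```python
from h import *
for n in ['side','scene']:
    P=np.load(n+'0.npz')['P']
    k=(P[...,2]>.11)&(P[...,2]<.5)&(P[...,0]>.55)&(P[...,0]<1.1)&(P[...,1]<.4)&(P[...,1]>-.15);q=P[k]
    r=np.hypot(q[:,0]-.669,q[:,1]-.166);i=np.argsort(r)[:400:80];print(n,q[i].round(3).tolist(),r[i].round(3))
```

```text
side [[0.867, 0.066, 0.111], [0.883, 0.087, 0.14], [0.895, 0.121, 0.128], [0.859, 0.033, 0.119], [0.901, 0.142, 0.119]] [0.222 0.228 0.23  0.232 0.234]
scene [[0.879, 0.096, 0.114], [0.891, 0.119, 0.126], [0.89, 0.11, 0.127], [0.87, 0.055, 0.123], [0.894, 0.113, 0.144]] [0.221 0.227 0.228 0.23  0.231]
```

>>> {"method": "apply_moves", "body": {"commands": [[37, 0.46, 0.08, 0, 0.26], [60, 0.46, 0.08, 0, 0.26], [60, 0.46, 0.08, 0, 0.27], [60, 0.46, 0.08, 0, 0.27], [60, 0.46, 0.08, 0, 0.27], [60, 0.47, 0.08, 0, 0.27], [60, 0, 0, -0.4, 0], [60, 0, 0, 0, 0]]}}

```text
clock: 12.68
position: [0.6648, 0.164, 0.1368]
ee_rot: [-1.404, -2.805, 0.006]
force: [-0.1, -0.1, -0.8]
width: 0.598
gripper_force: 0.0
```

Run:
```python
from seg import *
s,im,d,p=grab('wrist');P=cloud(d,p,s);cv2.imwrite('pics/w3.png',im[...,::-1])
m=(P[...,2]>.0955)&(P[...,2]<.108)&(np.hypot(P[...,0]-.669,P[...,1]-.166)<.04)
rect(P[m],'er'); hsv=cv2.cvtColor(im,cv2.COLOR_RGB2HSV).astype(int);b=m&(hsv[...,1]>120)&(hsv[...,0]>100)&(hsv[...,0]<130);rect(P[b],'blue')
R=cv2.Rodrigues(np.array(s['ee_rot']))[0];print(s['position'],R.round(3).tolist(),np.arctan2(R[1,1],R[0,1]))
```

```text
er 2070 c [667.9 167.2] size [22.5 54.7] long axis ang -1.010 z 0.098
blue 1119 c [672.4 159.9] size [20.9 32.5] long axis ang -1.002 z 0.099
[0.66484532 0.16402892 0.13678728] [[-0.599, 0.801, -0.006], [0.801, 0.599, -0.001], [0.002, -0.006, -1.0]] 0.6425705672149017
```

>>> {"method": "apply_moves", "body": {"commands": [[60, 0.04, 0.03, -0.3, -0.14], [60, 0, 0, -0.3, 0], [60, 0, 0, 0, 0], [60, 0, 0, 0, 0]]}}

```text
clock: 13.22
position: [0.6694, 0.1663, 0.1049]
ee_rot: [1.502, 2.759, 0.0]
force: [0.6, -0.6, -0.0]
width: 0.601
gripper_force: 0.0
```

Down 14 mm, then close.

>>> {"method": "apply_moves", "body": {"commands": [[60, 0, 0, -0.14, 0], [60, 0, 0, -0.09, 0], [60, 0, 0, 0, 0], [0, 0, 0, 0, 0], [0, 0, 0, 0, 0], [0, 0, 0, 0, 0], [0, 0, 0, 0, 0], [0, 0, 0, 0, 0], [0, 0, 0, 0, 0]], "newtons": 15}}

```text
clock: 14.35
position: [0.6693, 0.1664, 0.0906]
ee_rot: [1.503, 2.759, 0.0]
force: [0.5, 0.5, 1.5]
width: 0.24
gripper_force: 15.0
```

>>> {"method": "apply_moves", "body": {"commands": [[0, 0, 0, 0, 0], [0, 0, 0, 0, 0], [0, 0, 0, 0.5, 0], [0, 0, 0, 0.7, 0], [0, 0, 0, 0, 0]]}}

```text
clock: 14.98
position: [0.6714, 0.1666, 0.1662]
ee_rot: [1.501, 2.755, 0.007]
force: [0.3, 0.2, -1.0]
width: 0.238
gripper_force: 15.0
```

Run:
```python
from h import *
s,im,d,p=grab('wrist');P=cloud(d,p,s);s2,i2,d2,p2=grab('side')
R=cv2.Rodrigues(np.array(s['ee_rot']))[0];print(s['position'],s['width'],s['gripper_force'],np.arctan2(R[1,1],R[0,1]))
cv2.imwrite('pics/c3.png',np.hstack([im[:, :400],cv2.resize(i2[120:320,180:400],(400,384))])[...,::-1])
```

```text
[0.67144033 0.16660355 0.16623836] 0.23755383507679698 14.99991774559021 0.5727712678113946
```

View pics/c3.png

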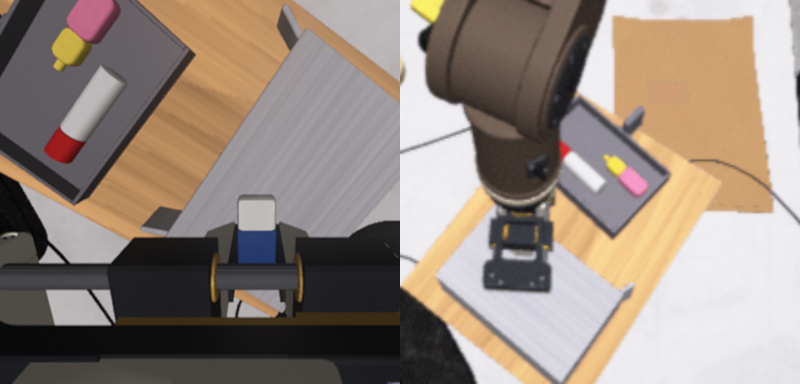

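```bash
cat > tray.py <<'E'
from seg import *
def lines(P,h0=.0505,h1=.0575,c0=(.48,.155),yaw=-.152,w=.012):
    # robust: fit visible rim edges (outer) near predicted
    z=P[...,2];m=(z>h0)&(z<h1);Q=P[m][:,:2]
    for it in range(4):
        R=np.array([[np.cos(yaw),np.sin(yaw)],[-np.sin(yaw),np.cos(yaw)]]);F=(Q-c0)@R.T
        res=[]
        for ax,s,half in [(0,1,.065),(0,-1,.065),(1,1,.095),(1,-1,.095)]:
            k=(np.abs(F[:,ax]*s-(half-.002))<w)&(np.abs(F[:,1-ax])<(.085 if ax==0 else .055))
            if ax==0 and s<0: k&=np.abs(F[:,1])>.015
            if k.sum()<30: continue
            v=cv2.fitLine(F[k].astype(np.float32),cv2.DIST_HUBER,0,.001,.001).ravel()
            a=np.arctan2(v[1],v[0])-(np.pi/2 if ax==0 else 0);a=(a+np.pi/2)%np.pi-np.pi/2
            res.append((ax,s,k.sum(),a,v[2+ax]-s*(half-.002)))
        dy=np.average([r[3] for r in res],weights=[r[2] for r in res])
        dc=[np.mean([r[4] for r in res if r[0]==ax] or [0]) for ax in (0,1)]
        c0=np.array(c0)+R.T@np.array(dc);yaw+=dy;w=max(.006,w*.8)
    return c0,yaw,[(r[0],r[1],int(r[2]),round(float(r[3]),3),round(float(r[4])*1000,1)) for r in res]
def totray(p,c,yaw):
    R=np.array([[np.cos(yaw),np.sin(yaw)],[-np.sin(yaw),np.cos(yaw)]]);return (np.asarray(p)[...,:2]-c)@R.T
E
python3 - <<'E'
from tray import *
s,im,d,p=grab('wrist');P=cloud(d,p,s);r=lines(P);print('wrist',r)
c,yaw=r[:2]
P0=np.load('side0.npz')['P'];print('side0',lines(P0))
hsv=cv2.cvtColor(im,cv2.COLOR_RGB2HSV).astype(int);F=totray(P,c,yaw);ins=(np.abs(F[...,0])<.058)&(np.abs(F[...,1])<.088)
for nm,m in [('pink/yel',(hsv[...,1]>90)&((hsv[...,0]>140)&(hsv[...,0]<172)|(hsv[...,0]>20)&(hsv[...,0]<35))),('glue',(P[...,2]>.045)&(P[...,2]<.065))]:
    q=F[m&ins&(P[...,2]<.07)];print(nm,len(q),np.percentile(q,1,axis=0),np.percentile(q,99,axis=0))
E
```

```text
wrist (array([0.48059539, 0.155343  ]), np.float64(-0.15014061318953564), [(0, 1, 922, -0.001, -0.4), (0, -1, 165, -0.008, 0.4), (1, 1, 323, 0.003, -0.7), (1, -1, 429, -0.0, 0.7)])
side0 (array([0.48123948, 0.1546663 ]), np.float64(-0.1471858256357188), [(0, 1, 102, -0.002, 0.2), (0, -1, 87, 0.004, -0.2), (1, 1, 58, 0.002, -0.2), (1, -1, 59, -0.004, 0.2)])
pink/yel 2566 [-0.03018091  0.00302228] [-0.00516543  0.07862953]
glue 5151 [-0.02883499 -0.06399754] [0.03473959 0.07579622]
```

>>> {"method": "apply_moves", "body": {"commands": [[0, -0.46, -0.1, 0, 0.21], [0, -0.47, -0.1, 0, 0.21], [0, -0.47, -0.1, 0, 0.21], [0, -0.47, -0.1, 0, 0.21], [0, -0.47, -0.1, 0, 0.21], [0, -0.47, -0.1, 0, 0.21], [0, -0.46, -0.1, 0, 0.22], [0, -0.46, -0.08, 0, 0.22], [0, 0, 0, -0.6, 0], [0, 0, 0, -0.5, 0], [0, 0, 0, 0, 0]]}}

```text
clock: 16.5
position: [0.4431, 0.1187, 0.0943]
ee_rot: [-0.231, -3.128, 0.004]
force: [-1.1, -0.5, -0.2]
width: 0.237
gripper_force: 15.0
```

Run:
```python
from tray import *
s=observe();R=cv2.Rodrigues(np.array(s['ee_rot']))[0]
print(s['position'],np.arctan2(R[1,1],R[0,1]),totray(s['position'],np.array([.481,.155]),-.149),s['gripper_force'])
```

```text
[0.44311907 0.11874107 0.094346  ] 1.423095782556863 [-0.0320786  -0.04148058] 14.99992311000824
```

>>> {"method": "apply_moves", "body": {"commands": [[0, 0.07, 0.02, -0.3, 0], [0, 0, 0, -0.4, 0], [0, 0, 0, -0.2, 0], [0, 0, 0, 0, 0], [30, 0, 0, 0, 0], [30, 0, 0, 0, 0], [30, 0, 0, 0, 0], [30, 0, 0, 0.4, 0], [30, 0, 0, 0.7, 0], [30, -0.4, 0.2, 0.7, 0], [50, -0.5, 0.2, 0.2, 0], [60, 0, 0, 0, 0]]}}

```text
clock: 18.0
position: [0.3945, 0.1457, 0.1638]
ee_rot: [0.228, 3.132, 0.002]
force: [0.6, 0.4, -1.2]
width: 0.467
gripper_force: 0.0
```

Run:
```python
from tray import *
s,im,d,p=grab('wrist');P=cloud(d,p,s);s2,i2,d2,p2=grab('side');P2=cloud(d2,p2,s2)
print('w',lines(P));print('s',lines(P2))
k=(P2[...,2]>.066)&(P2[...,2]<.085)&(np.hypot(P2[...,0]-.396,P2[...,1]-.168)<.03);
if k.sum()>5: print('fin',P2[k].mean(0))
print(s['position'])
cv2.imwrite('pics/c4.png',np.hstack([im[:, :],cv2.resize(i2[120:320,180:400],(280,384))])[...,::-1])
```

```text
w (array([0.47814254, 0.15478469]), np.float64(-0.15097881904631882), [(0, 1, 421, 0.007, -0.5), (0, -1, 619, 0.0, 0.2), (1, 1, 110, 0.001, -0.3), (1, -1, 97, -0.034, 0.7)])
s (array([0.48082883, 0.15498635]), np.float64(-0.14999724442171558), [(0, 1, 97, 0.003, -0.1), (0, -1, 86, 0.002, 0.1), (1, 1, 61, 0.0, -0.2), (1, -1, 60, -0.003, 0.3)])
fin [0.39905109 0.16822738 0.07613099]
[0.39445243 0.14574166 0.16376361]
```

View pics/c4.png

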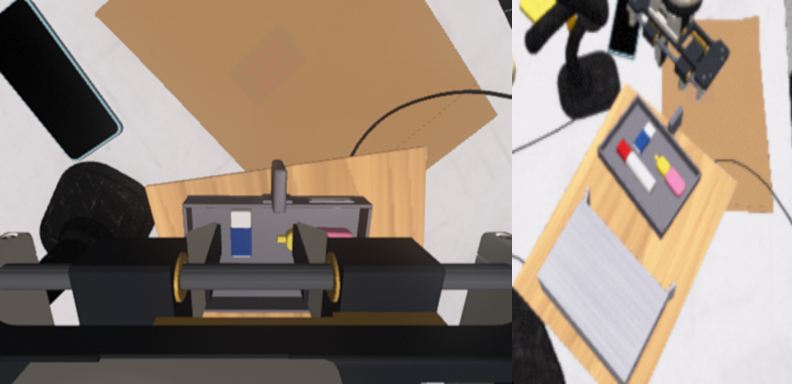

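>>> {"method": "apply_moves", "body": {"commands": [[60, -0.04, 0.38, -0.2, 0], [60, 0, 0, -0.5, 0], [60, 0, 0, -0.5, 0], [60, 0, 0, -0.2, 0], [60, 0, 0, 0, 0], [60, 0, 0, 0, 0]]}}

```text
clock: 18.85
position: [0.394, 0.1676, 0.0792]
ee_rot: [0.233, 3.132, 0.001]
force: [-0.2, -0.1, 0.1]
width: 0.597
gripper_force: 0.0
```

Run:
```python
from tray import *
s,im,d,p=grab('side');P=cloud(d,p,s)
# housing outer edges by roof cloud
m=(P[...,2]>.083)&(P[...,2]<.093)&(P[...,0]>.58)&(P[...,0]<.82)&(P[...,1]<.35)&(P[...,1]>.03)
m=cv2.morphologyEx(m.astype(np.uint8),cv2.MORPH_CLOSE,np.ones((3,3)))
c=max(cv2.findContours(m,0,1)[0],key=cv2.contourArea)[:,0];W=np.array([ray(u,v,.087,p)[:2] for u,v in c])
F=totray(W,np.array([.694,.188]),-.0445)
for nm,k,ax in [('front',(np.abs(F[:,0]+.066)<.008)&(np.abs(F[:,1])<.08),0),('y+',(np.abs(F[:,1]-.108)<.008)&(np.abs(F[:,0])<.05),1),('y-',(np.abs(F[:,1]+.108)<.008)&(np.abs(F[:,0])<.05),1),('back',(np.abs(F[:,0]-.068)<.01)&(np.abs(F[:,1])<.08),0)]:
    v=cv2.fitLine(F[k].astype(np.float32),cv2.DIST_HUBER,0,.001,.001).ravel();a=np.arctan2(v[1],v[0])-(np.pi/2 if ax==0 else 0);print(nm,k.sum(),'pos %.4f'%v[2+ax],'ang %.4f'%((a+np.pi/2)%np.pi-np.pi/2))
# fin seen from side
print('tray',lines(P)[:2]);print(s['position'])
```

```text
front 50 pos -0.0659 ang 0.0012
y+ 34 pos 0.1070 ang 0.0056
y- 29 pos -0.1071 ang -0.0064
back 53 pos 0.0703 ang 0.0015
tray (array([0.48094816, 0.15474939]), np.float64(-0.148719157123136))
[0.39396196 0.16763735 0.07919799]
```

>>> {"method": "apply_moves", "body": {"commands": [[60, -0.03, 0.02, -0.3, 0], [60, 0, 0, -0.23, 0], [60, 0, 0, 0, 0], [0, 0, 0, 0, 0], [0, 0, 0, 0, 0], [0, 0, 0, 0, 0], [0, 0, 0, 0, 0], [0, 0, 0, 0, 0], [0, 0, 0, 0, 0], [0, 0, 0, 0, 0], [0, 0, 0, 0, 0], [0, 0, 0, 0, 0]], "newtons": 35}}

```text
clock: 20.4
position: [0.3914, 0.1685, 0.0468]
ee_rot: [-0.233, -3.133, 0.0]
force: [-1.3, -2.8, 5.3]
width: 0.131
gripper_force: 35.0
```

Run:
```python
from tray import *
s,im,d,p=grab('side');P=cloud(d,p,s);R=cv2.Rodrigues(np.array(s['ee_rot']))[0]
print('tray',lines(P));print(s['position'],np.arctan2(R[1,1],R[0,1])-np.pi/2,s['width'],s['gripper_force'],s['force'])
```

```text
tray (array([0.48144058, 0.15518833]), np.float64(-0.15489677477343566), [(0, 1, 112, 0.001, -0.1), (0, -1, 85, 0.004, 0.1), (1, 1, 76, 0.003, -0.5), (1, -1, 67, -0.011, 0.5)])
[0.39143404 0.16853039 0.04681367] -0.14825597761048948 0.13138849894020338 34.97845709323883 [-1.27843134 -2.76784346  5.26165252]
```

>>> {"method": "apply_moves", "body": {"commands": [[0, 0.01, 0.07, 0, 0.026], [0, 0.01, 0.07, 0, 0.026], [0, 0.01, 0.07, 0, 0.026], [0, 0, 0.07, 0, 0.026], [0, 0, 0.07, 0, 0.026], [0, 0, 0.07, 0, 0.026], [0, 0, 0.07, 0, 0.026], [0, 0, 0.07, 0, 0.026], [0, 0, 0, 0, 0], [0, 0, 0, 0, 0]]}}

```text
clock: 21.7
position: [0.3935, 0.2021, 0.0468]
ee_rot: [0.07, 3.14, -0.0]
force: [1.4, -4.4, 5.9]
width: 0.126
gripper_force: 35.0
```

```bash
cat > st.py <<'E'
from tray import *
import sys
s,im,d,p=grab('side');P=cloud(d,p,s);R=cv2.Rodrigues(np.array(s['ee_rot']))[0];t=np.arctan2(R[1,1],R[0,1])-np.pi/2
c0=np.array(s['position'][:2])+.09*np.array([np.cos(t),np.sin(t)])
H=(np.array([.694,.188]),-.0435)
print('tool-implied tray in housing',totray(c0,*H).round(4),'yaw',round(t-H[1],4))
try:
    r=lines(P,c0=c0,yaw=t);print('seen tray in housing',totray(r[0],*H).round(4),'yaw',round(r[1]-H[1],4),r[2])
except Exception as e: print(e)
print(s['position'],s['force'].round(1),s['gripper_force'],s['clock'])
E
python3 st.py
```

```text
tool-implied tray in housing [-0.2108  0.0009] yaw -0.0008
seen tray in housing [-0.2102  0.0011] yaw -0.0035 [(0, 1, 105, -0.002, -0.1), (0, -1, 95, 0.005, 0.1), (1, 1, 55, -0.004, -0.5), (1, -1, 57, 0.0, 0.5)]
[0.39350612 0.20209011 0.04682696] [ 1.4 -4.4  5.9] 34.97394382953644 21.7
```

>>> {"method": "apply_moves", "body": {"commands": [[0, 0.1, -0.006, 0, 0], [0, 0.16, -0.009, 0, 0], [0, 0.16, -0.009, 0, 0], [0, 0.16, -0.009, 0, 0], [0, 0.16, -0.009, 0, 0], [0, 0.16, -0.009, 0, 0], [0, 0.16, -0.009, 0, 0], [0, 0.16, -0.008, 0, 0], [0, 0.16, -0.007, 0, 0], [0, 0.1, -0.004, 0, 0], [0, 0, 0, 0, 0]]}}

```text
clock: 23.12
position: [0.4802, 0.1985, 0.0468]
ee_rot: [-0.066, -3.138, -0.0]
force: [-6.6, 0.1, 11.1]
width: 0.131
gripper_force: 35.0
```

```bash
python3 st.py
```

```text
tool-implied tray in housing [-0.124   0.0013] yaw 0.0012
seen tray in housing [-0.1236  0.0019] yaw -0.0014 [(0, -1, 87, -0.001, 0.0), (1, 1, 64, -0.001, -0.3), (1, -1, 57, 0.003, 0.3)]
[0.48023451 0.1984612  0.04675911] [-6.6  0.1 11.1] 34.99976456165314 23.125
```

>>> {"method": "apply_moves", "body": {"commands": [[0, 0.05, -0.015, 0.01, 0], [0, 0.1, -0.012, 0.005, 0], [0, 0.1, -0.009, 0, 0], [0, 0.1, -0.005, 0, 0], [0, 0.1, -0.004, 0, 0], [0, 0.1, -0.004, 0, 0], [0, 0.1, -0.005, 0, 0], [0, 0.1, -0.004, 0, 0], [0, 0, 0, 0, 0]]}}

```text
clock: 24.3
position: [0.5276, 0.194, 0.0476]
ee_rot: [0.07, 3.14, 0.0]
force: [-0.0, 0.8, -3.8]
width: 0.125
gripper_force: 35.0
```

```bash
python3 st.py
```

```text
tool-implied tray in housing [-0.0765 -0.0013] yaw -0.0008
seen tray in housing [-0.0759 -0.0007] yaw -0.0055 [(0, -1, 91, 0.01, 0.1), (1, 1, 30, -0.02, -0.4), (1, -1, 35, 0.003, 0.0)]
[0.52760305 0.19399788 0.04762708] [-0.   0.8 -3.8] 34.99606490135193 24.3
```

>>> {"method": "apply_moves", "body": {"commands": [[0, 0.1, 0, -0.004, 0], [0, 0.12, -0.002, 0, 0], [0, 0.12, -0.004, 0, 0], [0, 0.12, -0.005, 0, 0], [0, 0.12, -0.005, 0, 0], [0, 0.12, -0.005, 0, 0], [0, 0.12, -0.005, 0, 0], [0, 0.12, -0.005, 0, 0], [0, 0.12, -0.005, 0, 0], [0, 0, 0, 0, 0]]}}

```text
clock: 25.6
position: [0.5913, 0.1918, 0.0474]
ee_rot: [0.07, 3.14, 0.0]
force: [-0.1, 0.3, -2.8]
width: 0.133
gripper_force: 35.0
```

```bash
python3 st.py
```

```text
tool-implied tray in housing [-0.0127 -0.0007] yaw -0.0008
Weights sum to zero, can't be normalized
[0.59132671 0.19183966 0.04739896] [-0.1  0.3 -2.8] 34.99578416347504 25.6
```

Creep the remaining ~14 mm to the stop, watching force.

>>> {"method": "apply_moves", "body": {"commands": [[0, 0.06, -0.003, 0, 0], [0, 0.06, -0.003, 0, 0], [0, 0.05, -0.002, 0, 0], [0, 0.03, -0.001, 0, 0], [0, 0, 0, 0, 0]]}}

```text
clock: 26.28
position: [0.6028, 0.1914, 0.0474]
ee_rot: [0.069, 3.141, 0.0]
force: [0.1, 0.9, -4.1]
width: 0.129
gripper_force: 35.0
```

>>> {"method": "apply_moves", "body": {"commands": [[0, 0.02, -0.001, 0, 0], [0, 0.02, -0.001, 0, 0], [0, 0.015, 0, 0, 0], [0, 0, 0, 0, 0]]}}

```text
clock: 26.78
position: [0.6043, 0.1911, 0.047]
ee_rot: [-0.068, -3.138, 0.001]
force: [-5.6, -1.0, -1.7]
width: 0.133
gripper_force: 35.0
```

>>> {"method": "apply_moves", "body": {"commands": [[0, 0.02, 0, 0, 0], [0, 0.02, 0, 0, 0], [0, 0, 0, 0, 0]]}}

```text
clock: 27.15
position: [0.6042, 0.1911, 0.0469]
ee_rot: [-0.067, -3.134, 0.002]
force: [-15.9, -2.0, 5.3]
width: 0.129
gripper_force: 35.0
```

>>> {"method": "apply_moves", "body": {"commands": [[0, -0.035, 0, 0, 0], [40, 0, 0, 0, 0], [40, 0, 0, 0, 0], [40, 0, 0, 0, 0], [40, 0, 0, 0.3, 0], [40, 0, 0, 0.6, 0], [40, -0.3, 0, 0.8, 0], [40, -0.8, 0, 0.5, 0], [40, -0.8, 0, 0, 0], [40, 0, 0, 0, 0]]}}

```text
clock: 28.4
position: [0.4893, 0.1917, 0.1811]
ee_rot: [-0.065, -3.141, -0.001]
force: [1.1, 0.0, 0.0]
width: 0.398
gripper_force: 0.0
```

Run:
```python
from tray import *
s,im,d,p=grab('side');P=cloud(d,p,s);s2,i2,d2,p2=grab('wrist');P2=cloud(d2,p2,s2)
H=(np.array([.694,.188]),-.0435)
for n,Q,I in [('side',P,im),('wrist',P2,i2)]:
    F=totray(Q,*H);S=cv2.cvtColor(I,cv2.COLOR_RGB2HSV)[...,1]
    k=(Q[...,2]>.064)&(Q[...,2]<.083)&(F[...,0]<-.066)&(F[...,0]>-.13)&(np.abs(F[...,1])<.04)&(S<70)
    q=F[k]
    if len(q)>10: print(n,'fin',len(q),np.percentile(q,2,axis=0).round(4),np.percentile(q,98,axis=0).round(4)); rect(np.c_[q,q[:,0]],'finH')
    k=(Q[...,2]>.048)&(Q[...,2]<.058)&(F[...,0]<-.05)&(F[...,0]>-.09)&(np.abs(F[...,1])<.09)&(np.abs(F[...,1])>.015)&(S<70)
    q=F[k]
    if len(q)>10:
        v=cv2.fitLine(q.astype(np.float32),cv2.DIST_HUBER,0,.001,.001).ravel();print(n,'front rim',len(q),v)
print(s['position'],s['force'])
cv2.imwrite('pics/c5.png',np.hstack([i2,cv2.resize(im[120:320,180:400],(280,384))])[...,::-1])
```

```text
side fin 67 [-0.1018 -0.0064] [-0.07    0.0054]
finH 67 c [-86.7  -0.5] size [35.4 12. ] long axis ang 0.012 z -0.086
wrist fin 226 [-0.0899 -0.0159] [-0.0667  0.0052]
finH 226 c [-78.1   5.1] size [55.8 24.1] long axis ang 1.565 z -0.077
wrist front rim 292 [ 0.00550811  0.9999848  -0.06531765  0.00689861]
[0.48932458 0.19169665 0.18112908] [1.06352291 0.01563617 0.0213222 ]
```

View pics/c5.png

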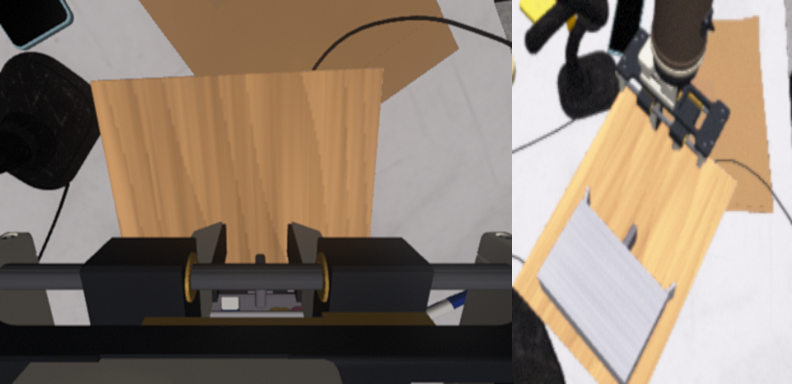

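```bash
python3 -c "
from cell import arm
print(arm.sign_off())"
```

```text
the job is handed in; nothing more can be done
None
```

I loaded the glue stick, highlighter and eraser into the tray, slid it home against the back stop, let go, and handed the job in at about 28 s; the final camera check put the tray's front within about 1 mm of flush and centred, but sign-off gave no verdict.

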